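# Spin-check an indexing turntable and park it on its mark

## Task

Check the turntable's bearing and park it: flick one of its blue pins so that the disc spins briskly on its own for a good second or more, then, while it is still turning, brake it with a light fingertip on the black rim as the red mark comes up to the yellow pointer, so that it stops with the mark in front of the pointer, and take the finger away. The pins are only for the flick, given while the mark is well away from the pointer, and the disc's face is touched only while the mark is close to the pointer (within about a tenth of a turn); a small correction by fingertip there is fine. Grasp and lift nothing, press the rim gently, and leave everything else where it stands.

Things in the scene. Friction and masses are not known exactly. Their poses are not given: they have to be found in the camera images.
- turntable: dark steel base plate 280 x 340 x 20 mm of the turntable, fixed to the table. Origin: centre of its underside, on the disc's vertical axis; x points from the axis to the pointer. A grey post (40 mm wide, its faces 125 to 139 mm from the axis) with the yellow pointer on it stands on its +x edge, up to 74 mm above the table
- pointer (a point): the place where the red mark must stop: on the rim just in front of the yellow pointer's tip, 105 mm from the disc's axis, 60 mm above the table (the tip itself begins 112 mm from the axis and lies between 68 and 74 mm above the table)
- disc: the turntable's disc, 230 mm across, 2.6 to 4 kg in all, turning either way without limit. Grippy black rubber rim (80 to 115 mm radius), bright middle; the upper face is level, 60 mm above the table. Origin on the axis, 22 mm below that face; z up, x points to the red mark. It coasts, losing about a twelfth of its speed each second; the face yields 1 mm per 3 N (8 mm at most); a few newtons on the rim stop it within 0.2 s
- mark (a point): the red mark on the rim, a bar 34 x 12 mm along the radius; this point lies 105 mm from the axis, on the upper face
- pin_a (a point): blue upright pin on the disc, 14 mm across, 30 mm tall, 55 mm from the axis, 90 degrees counter-clockwise from the mark seen from above; this point is its foot on the face. It turns with the disc
- pin_b (a point): the other blue pin, alike, on the opposite side, 90 degrees clockwise from the mark; this point is its foot on the face
- step_block: small brass block 34 x 24 x 16 mm standing on a near corner of the turntable's base plate; origin under its centre
- weight: steel knobbed weight, 32 mm wide, 42 mm tall, standing on a near corner of the base plate; origin under its centre
- jar: amber jar with a white cap, 44 mm wide, 55 mm tall; origin under its centre
- objective: brass microscope objective, 34 mm wide, 46 mm tall, standing; origin under its centre
- wafer_box: round clear box with a blue cover, 72 mm wide, 24 mm tall; origin under its centre
- sample_case: grey case 60 x 45 x 25 mm; origin under its centre
- driver: screwdriver lying on the table; origin near its middle

How it is judged:
By the outcome, as a careful person would: the job done as asked, in the order asked, and still so for the second after the job is handed in, with the robot touching nothing.
It also fails if it takes over 64 s, if anything falls off the work surface, if the arm or the gripper's body presses on something with over 40 N, if the wrist force passes 120 N, or if a joint passes its speed limit or range.

## Robot

A 7-joint arm with a two-finger parallel gripper is mounted at the origin on the work surface. World frame = base frame: x ahead of the robot, y to its left, z up, the work surface at z = 0. Lengths are in m, angles in rad, forces in N, time in s.
With the tool pointing down it reaches from about 0.35 to 0.9 m from the base axis. Payload 7.2 kg.
Tool frame: the origin (TCP) lies at the very end of the fingers, on their centre line; the grasp point (between the pads) lies 19 mm behind it (env.pinch_z is the distance from the TCP to the grasp point, in m); z points along the fingers, y is the line along which they close (so a half turn about z gives the same grasp; the last joint's range is limited). The gripper opens to 85 mm and grips with 20 to 120 N. Pads are 22 mm wide; open, the fingers measure 114 mm over their backs; the gripper's body (76 mm by 85 mm) begins 54 mm behind the grasp point. The pads swing forward as they close: fully open they stand 13 mm farther back than shut.
Start: joints at [1.072, 0.411, -0.013, 1.596, 0.006, 1.134, -0.082], TCP at [0.261, -0.568, 0.207] pointing down, gripper open.
Joint ranges: [-2.95, 2.95], [-0.29, 1.99], [-1.47, 1.44], [0.14, 2.54], [-1.03, 4.17], [0.13, 1.85], [-2.86, 2.86]. Speed limits (rad/s): [2.39, 2.39, 3.01, 3.01, 3.14, 3.14, 3.14].

## Interface

Orientations are given as a unit quaternion [x, y, z, w].
In Python, from workcell import monitor, vision, job, nets, env gives the robot as it stands. The module is installed in compiled form; this text tells all that it offers.
- The arm moves only by the tool send_rows, never from a script. Its arguments are lists of equal length, an entry for each row: "xyz": the shift along the tool's x, y, z as a fraction of full scale, a list of three; "roll": the turn about the tool's z as a fraction of full scale. In form: {"xyz": [[dx, dy, dz], ...], "roll": [roll, ...]}. A call has 1 to 20 rows; each row shifts and turns the commanded pose from where the row before left it, along the tool's axes as they then stand; what a row does not reach is not made up. Full scale, the value 1, is 0.03 m for a shift and 0.1 rad for a turn. A row lasts 1/8 s, in which the tool goes at most 62.5 mm and 10.7 degrees, less where a joint would pass 70% of its speed; a pose out of reach is approached as far as the arm can. A call with a number of a shift or a turn outside -1 to 1 is refused whole. A call with a gripper value outside its range is refused whole. "jaw" is the closure in counts, from 0 (fully open) to 255 (shut), set as the call begins (left out, the last holds). The fingers move at their own pace and stop on an object; "force" is the grip in N (left out, the last holds). Time passes only in rows, so rows that do not move let the fingers close. It gives the time, the measured TCP pose, the force, the opening and the grip force at its end, in the units of the state.
- monitor.sense(): the state, without advancing time (a new reading comes with each control period).
- vision.snapshot(name): name is "side" or "top" or "wrist"; returns the picture (400x640x3 uint8, blue, green, red); there is no depth.
- vision.camera_info(name): a dict with "fx", "fy", "cx", "cy" (pixels), "k1" (the pictures are not rectified: a ray, as slopes to the right and down, at radius r is drawn at 1 + k1 r^2 times it, then the intrinsics apply), "R" (3x3) and "t" (3): a world point X has camera coordinates R X + t. Camera axes: x right, y down, z forward; pixel columns grow to the right and rows downward; lengths in m; the calibration is good to about 2 mm. A picture is of the moment at which its call begins: read the wrist's pose just before it. camera_info takes no time and is no camera call; for the wrist camera it gives the pose at the moment of the call.
- job.close_job(): hands the job in; it is judged then, once.
Trained networks look in the newest picture that a camera, given by its name, has taken for a name from the list of things; names that differ only in an ending like _2 or _b are one class to them, and where a whole thing is asked for, a point or a joint stands for the part that bears it (a point fixed in the world has none). Each returns a list of dicts, best first, with "conf" (0 to 1); they miss things now and then, are a little off and sometimes report something else, mostly with a low value. They report only what shows in the picture. A call takes as long as a camera call.
- nets.find_in(name, camera): "location" ([x, y, z] in m, in world coordinates, good to about 4 mm: the middle of the surface that is visible of it).
- nets.silhouettes(name, camera): "mask" (400x640 bool, what is visible of it).
The state is a dict: "clock": time; "joints": joint angles; "joint_velocities": joint speeds; "joint_efforts": joint torques, N m; "position": TCP position; "eef_rot": TCP orientation; "ft_force": force on the tool from outside, world axes, zero at the start; "torque": the same for the moment, N m; "gripper_width": finger opening in m; "grip_force": force on a finger pad.
Only numpy, scipy, OpenCV 4.12 (cv2) and the standard library are available. Lean on these libraries where they do the work, as an engineer would, in place of code of your own. Each camera call takes 0.05 s, during which the arm holds its last target. There are 200 camera calls.

## Working session

There is one attempt and no reset: what is moved stays moved. The work goes in short steps, Python scripts to look and compute and a tool call to move; the robot and the scene stay as the last step left them, time stands still between calls to the robot, and variables do not carry over. Pictures are saved under pics/ and viewed, at most 11 in all, crops included, and the job is handed in when it is done.

Besides the shell and the picture viewer there is one more tool, called after "Request:" as a command line: name --pt "numbers of a row" for each row, then --argument value for the rest. send_rows: Moves the arm, as the interface text tells. Its arguments: {"type":"object","properties":{"xyz":{"type":"array","items":{"type":"array","items":{"type":"number","minimum":-1,"maximum":1}}},"roll":{"type":"array","items":{"type":"number","minimum":-1,"maximum":1}},"jaw":{"type":"number"},"force":{"type":"number"}},"required":["xyz","roll"]}

```bash
mkdir -p pics; cat > h.py <<'E'
import numpy as np, cv2
from workcell import monitor, vision, job, nets, env
def topx(px, cam, z):
    c=vision.camera_info(cam); K=np.array([[c['fx'],0,c['cx']],[0,c['fy'],c['cy']],[0,0,1]])
    p=cv2.undistortPoints(np.array([[px]],float),K,np.array([c['k1'],0,0,0,0.]))[0,0]
    R=np.array(c['R']);t=np.array(c['t']); o=-R.T@t; d=R.T@np.array([p[0],p[1],1])
    return o+d*(z-o[2])/d[2]
E
python3 - <<'E'
from h import *
s=monitor.sense(); print(s['clock'],s['position'],s['eef_rot'],s['ft_force'],s['gripper_width'])
im=vision.snapshot('top'); cv2.imwrite('pics/t1.png',im)
for n in ['mark','pin_a','pointer','turntable','disc','step_block','weight','jar','objective','wafer_box','sample_case','driver']:
    try: print(n,[(np.round(d['location'],3).tolist(),round(d['conf'],2)) for d in nets.find_in(n,'top')[:3]])
    except Exception as e: print(n,e)
cv2.imwrite('pics/s1.png',vision.snapshot('side'))
E
```

```text
0.0 [ 0.26073792 -0.56741055  0.20654454] [ 9.76891288e-01  2.13735208e-01 -2.17575223e-04 -7.91156964e-04] [ 1.25359154  0.20422155 -0.22738748] 0.08550191341601217
mark [([0.573, 0.067, 0.062], 0.83)]
pin_a [([0.57, 0.061, 0.059], 0.93)]
pointer [([0.571, 0.062, 0.021], 0.56)]
turntable [([0.569, 0.063, 0.024], 0.39)]
disc [([0.569, 0.07, 0.062], 0.75)]
step_block [([0.554, 0.245, 0.036], 0.45)]
weight []
jar [([0.566, 0.4, 0.056], 0.5)]
objective []
wafer_box [([0.401, 0.434, 0.023], 0.91)]
sample_case [([0.392, -0.399, 0.024], 0.53)]
driver [([0.692, -0.455, 0.025], 0.69)]
```

View pics/t1.png

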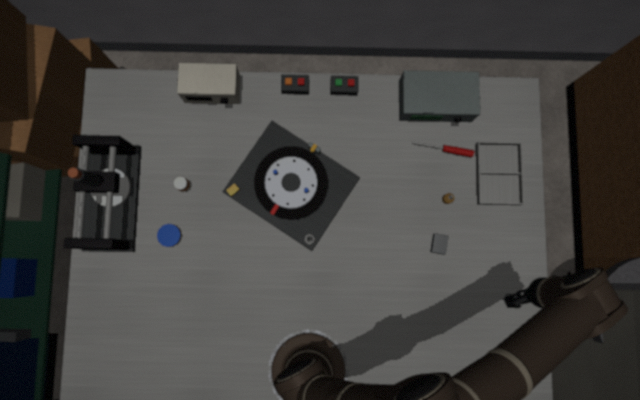

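View pics/s1.png

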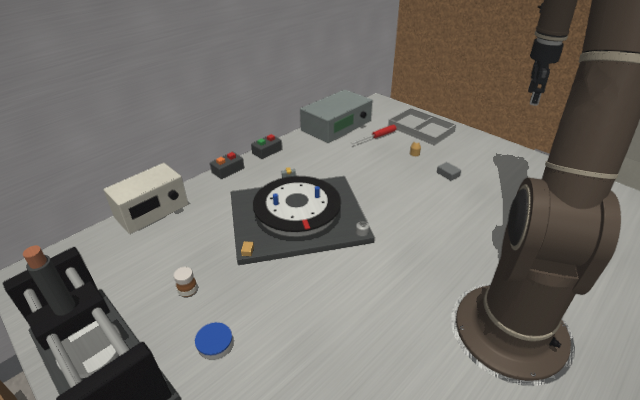

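The top view shows the disc at (291,182), the mark at (276,209), the pointer at (314,148) and the pins at (277,173) and (306,190). The side view confirms the post is on the far side and the weight is on the near-right corner. Next I'll measure by colour.

```bash
cat >> h.py <<'E'
def blobs(im,ch,box):
    x0,y0,x1,y1=box; h=cv2.cvtColor(im,cv2.COLOR_BGR2HSV)[y0:y1,x0:x1]
    H,S,V=h[...,0].astype(int),h[...,1],h[...,2]
    m={'r':((H<8)|(H>172))&(S>140)&(V>60),'b':(H>100)&(H<125)&(S>110)&(V>40),'y':(H>18)&(H<32)&(S>100)&(V>60)}[ch]
    n,l,st,c=cv2.connectedComponentsWithStats(m.astype(np.uint8))
    return [(c[i]+[x0,y0],int(st[i,4])) for i in range(1,n) if st[i,4]>3]
E
python3 - <<'E'
from h import *
im=cv2.imread('pics/t1.png'); box=(225,120,360,250)
for ch,z in (('r',.06),('b',.08),('y',.074)):
    for c,a in blobs(im,ch,box): print(ch,c.round(1),a,topx(c,'top',z).round(4))
g=cv2.cvtColor(im,cv2.COLOR_BGR2GRAY)[120:250,225:360]
n,l,st,c=cv2.connectedComponentsWithStats((g>120).astype(np.uint8))
for i in range(1,n):
    if st[i,4]>200:
        p,_=cv2.findContours((l==i).astype(np.uint8),cv2.RETR_EXTERNAL,cv2.CHAIN_APPROX_NONE)
        e=cv2.fitEllipse(cv2.convexHull(p[0])); q=np.array(e[0])+[225,120]; print('disc',e,topx(q,'top',.06).round(4))
c=vision.camera_info('top'); print(-np.array(c['R']).T@np.array(c['t']))
E
```

```text
r [273.8 209.4] 52 [0.4849 0.1112 0.06  ]
b [275.1 171.7] 9 [0.5987 0.109  0.08  ]
b [306. 190.] 9 [0.5439 0.0137 0.08  ]
y [312.8 147.9] 35 [ 0.6766 -0.0047  0.074 ]
y [232.4 189.4] 98 [0.5424 0.2378 0.074 ]
disc ((65.48523712158203, 62.01194381713867), (49.57375717163086, 50.4439697265625), 89.57464599609375) [0.5708 0.0622 0.06  ]
[0.3164384  0.00205906 1.61948444]
```

Request:
send_rows --pt "0 0 0" --pt "0 0 0" --pt "0 0 0" --pt "0 0 0" --pt "0 0 0" --pt "0 0 0" --pt "1 -0.2 0" --pt "1 -0.2 0" --pt "1 -0.2 0" --pt "1 -0.2 0" --pt "1 -0.2 0" --pt "1 -0.2 0" --pt "1 -0.2 0" --pt "1 -0.2 0" --pt "1 -0.2 0" --pt "1 -0.2 0" --pt "1 -0.2 0" --pt "1 -0.2 0" --pt "1 -0.2 0" --pt "1 -0.2 0" --roll '[-0.96,-0.96,-0.96,-0.96,-0.96,-0.96,0,0,0,0,0,0,0,0,0,0,0,0,0,0]' --jaw 255 --force 60

```text
clock: 3.2
position: [0.4149, -0.1671, 0.2076]
eef_rot: [0.876, 0.482, 0.0, 0.0]
ft_force: [0.6, -0.8, 0.4]
gripper_width: -0.0001
grip_force: 0.0
```

Request:
send_rows --pt "1 -0.15 0.3" --pt "1 -0.15 0.3" --pt "1 -0.15 0.3" --pt "1 -0.15 0.3" --pt "1 -0.15 0.3" --pt "1 -0.15 0.3" --pt "1 -0.15 0.2" --pt "0.4 -0.15 0" --pt "0 0 0" --roll '[0,0,0,0,0,0,0,0,0]'

```text
clock: 4.32
position: [0.5027, 0.0393, 0.1476]
eef_rot: [0.876, 0.483, 0.0, -0.0]
ft_force: [0.7, -0.5, -0.5]
gripper_width: 0.0003
grip_force: 0.0
```

```bash
python3 - <<'E'
from h import *
s=monitor.sense(); print(s['clock'],s['position'],s['joints'].round(2) if hasattr(s['joints'],'round') else s['joints'])
w=vision.snapshot('wrist'); t=vision.snapshot('top')
cv2.imwrite('pics/w2.png',w); cv2.imwrite('pics/t2.png',t)
v=np.vstack([w,t]); cv2.imwrite('pics/v2.png',cv2.resize(v,(480,600)))
for ch,z in (('r',.06),('b',.075),('y',.074)):
    for c,a in blobs(w,ch,(0,0,640,400)): print('w',ch,c.round(1),a,topx(c,'wrist',z).round(4))
    for c,a in blobs(t,ch,(225,120,360,250)): print('t',ch,c.round(1),a,topx(c,'top',z).round(4))
E
```

```text
4.325 [0.5026564  0.03927271 0.14756921] [ 0.26  0.32 -0.52  1.93  0.2   0.94 -0.92]
w r [255.5 127.9] 767 [0.4868 0.1094 0.06  ]
w r [631.5 392.2] 202 [ 0.6692 -0.3445  0.06  ]
t r [273.8 209.3] 51 [0.4851 0.1112 0.06  ]
w b [388.8  40. ] 525 [0.5996 0.1087 0.075 ]
w b [386.7 197.7] 458 [0.5441 0.0124 0.075 ]
w y [553.7 125.8] 606 [ 0.6764 -0.0058  0.074 ]
t y [312.8 147.9] 35 [ 0.6766 -0.0047  0.074 ]
t y [232.5 189.4] 98 [0.5424 0.2376 0.074 ]
```

View pics/v2.png

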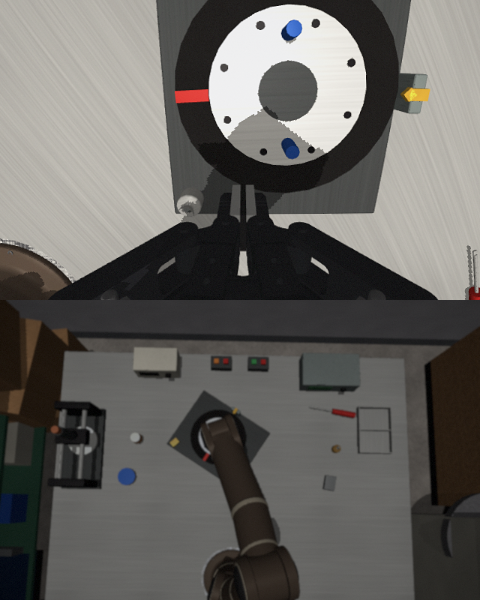

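The wrist view shows everything: mark (255,128), pins (389,40) and (387,198), pointer (554,126), in full-picture pixels. It agrees with the top view. I'll lower the finger beside pin_a.

Request:
send_rows --pt "0 0 0.8" --pt "0 0 0.9" --pt "0 0 0.85" --pt "0 0 0" --roll '[0,0,0,0]'

```text
clock: 4.92
position: [0.5013, 0.0372, 0.0698]
eef_rot: [0.876, 0.482, -0.002, -0.0]
ft_force: [-1.0, 0.6, 0.2]
gripper_width: 0.0001
grip_force: 0.0
```

Request:
send_rows --pt "0 0.3 0" --pt "0 0.65 0" --pt "0 0.65 0" --pt "0 0.65 0" --pt "-0.3 0 -1" --pt "-0.5 -0.3 -1" --pt "-0.5 -0.4 0" --pt "-0.1 0 0" --roll '[0,0,0,0,0,0,0,0]'

```text
clock: 5.92
position: [0.5202, -0.0231, 0.132]
eef_rot: [0.876, 0.482, 0.001, 0.001]
ft_force: [-0.3, -0.1, 0.1]
gripper_width: 0.0001
grip_force: 0.0
```

```bash
cat >> h.py <<'E'
C=np.array([.571,.0613]); P0=np.radians(-32.5)
def ang():
    t=monitor.sense()['clock']; ci=vision.camera_info('wrist'); w=vision.snapshot('wrist')
    out=None
    for c,a in sorted(blobs(w,'r',(0,0,640,400)),key=lambda b:-b[1]):
        d=topx(c,'wrist',.06)[:2]-C
        if .085<np.hypot(*d)<.115: out=(np.arctan2(d[1],d[0])-P0)%(2*np.pi); break
    return t,out,w
E
python3 - <<'E'
from h import *
s=monitor.sense(); print(s['clock'],np.round(s['position'],4),np.round(s['ft_force'],1))
for i in range(7):
    t,a,w=ang(); print(round(t,3),a)
cv2.imwrite('pics/w3.png',w)
E
```

```text
5.925 [ 0.5202 -0.0231  0.132 ] [-0.3 -0.1  0.1]
5.925 3.17334700865921
5.975 3.1683571907489325
6.025 3.170370053277834
6.075 3.1722921969666675
6.125 3.1736115291295146
6.175 3.174708103451284
6.225 3.1747999520696464
```

View pics/w3.png

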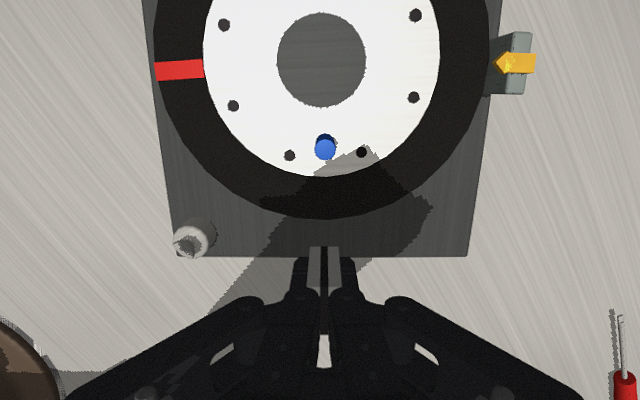

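```bash
python3 - <<'E'
from h import *
w=cv2.imread('pics/w3.png')
for ch,z in (('r',.06),('b',.075),('y',.074)):
    for c,a in blobs(w,ch,(0,0,640,400)): print('w',ch,c.round(1),a,topx(c,'wrist',z).round(4))
print(monitor.sense()['clock'],np.round(monitor.sense()['position'],4))
E
```

```text
w r [178.9  69.5] 960 [0.4867 0.1112 0.06  ]
w r [624.3 386.8] 567 [ 0.6733 -0.3583  0.06  ]
w b [324.8 146.8] 428 [0.5437 0.0144 0.075 ]
w y [514.6  62.4] 803 [ 0.6768 -0.0043  0.074 ]
6.275 [ 0.52   -0.0212  0.1306]
```

The mark and pin haven't moved. The arm lagged and lifted before it reached the pin. I'll go back and flick again in shorter calls, checking the lag each time.

Request:
send_rows --pt "0.3 -0.8 0" --pt "0.6 -0.77 0" --pt "0.5 0 0.9" --pt "0 0 1" --pt "0 0 0.15" --pt "0 0 0" --pt "0 0 0" --pt "0 0 0" --roll '[0,0,0,0,0,0,0,0]'

```text
clock: 7.28
position: [0.5029, 0.039, 0.0703]
eef_rot: [0.876, 0.482, 0.001, 0.0]
ft_force: [-0.6, 0.4, -0.1]
gripper_width: -0.0001
grip_force: 0.0
```

Request:
send_rows --pt "0 0.3 0" --pt "0 0.65 0" --pt "0 0.65 0" --roll '[0,0,0]'

```text
clock: 7.65
position: [0.5445, 0.0122, 0.0696]
eef_rot: [0.876, 0.482, 0.0, 0.0]
ft_force: [-0.6, -0.6, 0.5]
gripper_width: 0.0
grip_force: 0.0
```

```bash
python3 - <<'E'
from h import *
t,a,w=ang(); print(t,a, np.round(monitor.sense()['position'],4),np.round(monitor.sense()['ft_force'],1)); t,a,w=ang(); print(t,a);cv2.imwrite('pics/w4.png',w)
for c,k in blobs(w,'b',(0,0,640,400)): print(c.round(1),k,topx(c,'wrist',.075).round(4))
E
```

```text
7.65 3.17711409388055 [0.5467 0.0103 0.0696] [ 2.4 -1.2  0.7]
7.7 3.1732816394514503
[299.8  14.5] 949 [0.5967 0.1107 0.075 ]
[313.5 235.7] 687 [0.5438 0.0182 0.075 ]
```

View pics/w4.png

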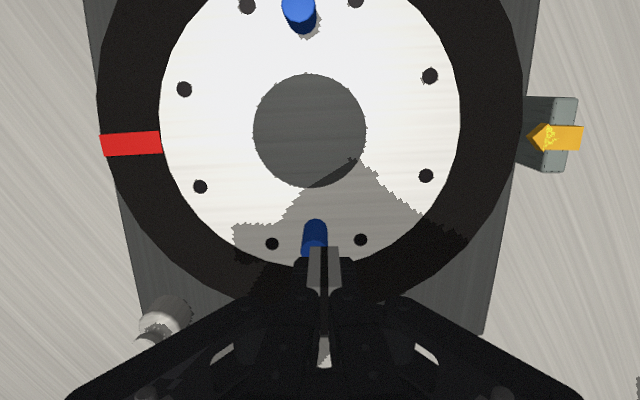

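```bash
python3 - <<'E'
from h import *
s=monitor.sense();c=vision.camera_info('wrist'); p=np.array(s['position'])
K=np.array([[c['fx'],0,c['cx']],[0,c['fy'],c['cy']],[0,0,1]]);R=np.array(c['R']);t=np.array(c['t'])
f=lambda X: cv2.projectPoints(np.array([X],float),cv2.Rodrigues(R)[0],t,K,np.array([c['k1'],0,0,0]))[0].ravel().round(1)
print(p,'tcp',f(p),'up10',f(p+[0,0,.01]),'cam',-R.T@t)
print('pintop',topx([315,224],'wrist',.09),topx([299,4],'wrist',.09))
w=cv2.imread('pics/w4.png');print(topx([315,219],'wrist',.09),'hub',topx([310,131],'wrist',.06),'yellow',topx([535,137],'wrist',.071))
w=cv2.imread('pics/w3.png')
E
```

```text
[0.54537956 0.01117863 0.0693685 ] tcp [323.1 239.8] up10 [323.1 248. ] cam [0.58779964 0.07719947 0.23558535]
pintop [0.5518481  0.02846609 0.09      ] [0.59775757 0.11092978 0.09      ]
[0.55324932 0.03062163 0.09      ] hub [0.57107862 0.06428553 0.06      ] yellow [0.66746709 0.00165128 0.071     ]
```

```bash
python3 - <<'E'
from h import *
for z,p in ((.06,[315,222]),(.06,[315,230]),(.09,[315,249]),(.09,[315,257]),(.06,[299,24]),(.09,[299,6]),(.07,[323,248]),(.08,[323,248])):
    q=topx(p,'wrist',z)[:2]-C; print(z,p,'XY mm',np.round(1000*np.array([q@[.843,-.537],q@[.537,.843]]),1))
w=cv2.imread('pics/w4.png')[190:290,250:390]; cv2.imwrite('pics/w4c.png',cv2.resize(w,None,fx=5,fy=5,interpolation=cv2.INTER_CUBIC))
E
```

```text
0.06 [315, 222] XY mm [  0.6 -49.2]
0.06 [315, 230] XY mm [  0.6 -54.2]
0.09 [315, 249] XY mm [  1.4 -51.2]
0.09 [315, 257] XY mm [  1.3 -55.6]
0.06 [299, 24] XY mm [-6.3 54.3]
0.09 [299, 6] XY mm [-4.1 55.5]
0.07 [323, 248] XY mm [  5.2 -60.7]
0.08 [323, 248] XY mm [  5.3 -55.7]
```

View pics/w4c.png

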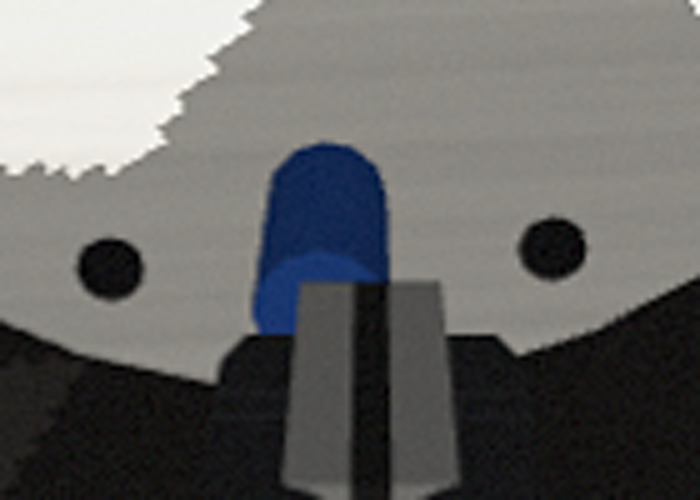

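```bash
python3 - <<'E'
from h import *
s=monitor.sense();p=np.array(s['position']); im=vision.snapshot('side')
c=vision.camera_info('side'); K=np.array([[c['fx'],0,c['cx']],[0,c['fy'],c['cy']],[0,0,1]]);R=np.array(c['R']);t=np.array(c['t'])
f=lambda X: cv2.projectPoints(np.array([X],float),cv2.Rodrigues(R)[0],t,K,np.array([c['k1'],0,0,0]))[0].ravel().round(1)
x0,y0=230,150
print(s['clock'],'tcp',(f(p)-[x0,y0])*6,'pin foot',(f([.544,.0137,.06])-[x0,y0])*6,'top',(f([.544,.0137,.09])-[x0,y0])*6)
cv2.imwrite('pics/s4.png',cv2.resize(im[y0:y0+90,x0:x0+130],None,fx=6,fy=6,interpolation=cv2.INTER_CUBIC))
print(np.round(s['ft_force'],1))
E
```

```text
7.75 tcp [528.  257.4] pin foot [526.8 278.4] top [525.6 222.6]
[-0.7 -0.6 -0.1]
```

View pics/s4.png

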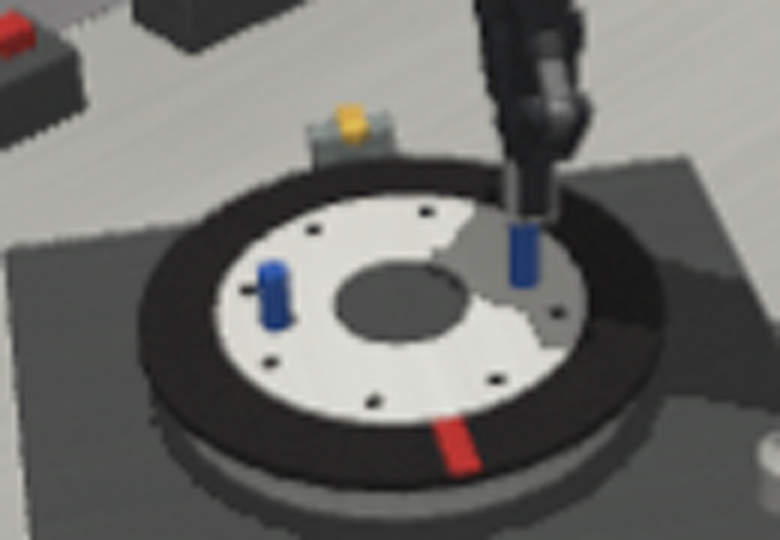

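The finger is hovering right above the pin top, so the real fingertip is about 20 mm higher than the reported TCP. I'll measure the offset by touching the bare base plate lightly (known height, 20 mm) beside the disc.

Request:
send_rows --pt "0 0 -0.8" --pt "-1 0.2 0" --pt "-1 0.3 0" --pt "-1 0 0" --pt "0 0 0.5" --pt "0 0 1" --pt "0 0 0.7" --pt "0 0 0.1" --pt "0 0 0" --roll '[0,0,0,0,0,0,0,0,0]'

```text
clock: 8.93
position: [0.5076, -0.0698, 0.0244]
eef_rot: [0.876, 0.483, 0.0, -0.0]
ft_force: [0.2, 0.2, -0.1]
gripper_width: -0.0001
grip_force: 0.0
```

```bash
python3 - <<'E'
from h import *
print(env.pinch_z)
s=monitor.sense();p=np.array(s['position']); q=p[:2]-C; print(p,np.round(1000*np.array([q@[.843,-.537],q@[.537,.843]]),1),np.round(s['ft_force'],1))
E
```

```text
0.0187
[ 0.50761803 -0.06976477  0.02442775] [  17.  -144.5] [ 0.2  0.2 -0.1]
```

Request:
send_rows --pt "0 0 0.25" --pt "0 0 0.1" --pt "0 0 0.1" --roll '[0,0,0]'

```text
clock: 9.3
position: [0.5075, -0.0707, 0.0109]
eef_rot: [0.876, 0.482, 0.0, 0.0]
ft_force: [-0.4, 0.1, -0.5]
gripper_width: -0.0002
grip_force: 0.0
```

Request:
send_rows --pt "0 0 0.1" --pt "0 0 0.05" --roll '[0,0]'

```text
clock: 9.55
position: [0.5073, -0.0706, 0.0062]
eef_rot: [0.876, 0.482, -0.0, -0.0]
ft_force: [0.1, -0.1, 0.2]
gripper_width: 0.0004
grip_force: 0.0
```

Request:
send_rows --pt "0 0 0.05" --roll '[0]'

```text
clock: 9.68
position: [0.5074, -0.0706, 0.0048]
eef_rot: [0.876, 0.482, 0.0, 0.0]
ft_force: [-0.6, -0.2, -0.1]
gripper_width: -0.0001
grip_force: 0.0
```

Request:
send_rows --pt "0 0 0.05" --pt "0 0 0.05" --roll '[0,0]'

```text
clock: 9.93
position: [0.5074, -0.0706, 0.0018]
eef_rot: [0.876, 0.482, 0.0, 0.0]
ft_force: [-0.4, -0.2, -0.7]
gripper_width: 0.0001
grip_force: 0.0
```

Request:
send_rows --pt "0 0 0.05" --roll '[0]'

```text
clock: 10.05
position: [0.5074, -0.0706, 0.0003]
eef_rot: [0.876, 0.482, -0.0, 0.0]
ft_force: [0.2, 0.3, 0.0]
gripper_width: -0.0001
grip_force: 0.0
```

Request:
send_rows --pt "0 0 0.05" --roll '[0]'

```text
clock: 10.18
position: [0.5074, -0.0706, -0.0012]
eef_rot: [0.876, 0.482, 0.0, 0.0]
ft_force: [0.6, -0.4, 0.6]
gripper_width: -0.0002
grip_force: 0.0
```

Request:
send_rows --pt "0 0 0.05" --roll '[0]'

```text
clock: 10.3
position: [0.5074, -0.0706, -0.0027]
eef_rot: [0.876, 0.482, 0.0, 0.0]
ft_force: [-0.6, -0.5, -0.4]
gripper_width: -0.0001
grip_force: 0.0
```

Request:
send_rows --pt "0 0 0.05" --roll '[0]'

```text
clock: 10.42
position: [0.5075, -0.0706, -0.0038]
eef_rot: [0.876, 0.482, -0.0, 0.0]
ft_force: [-5.4, 1.3, 22.2]
gripper_width: -0.0001
grip_force: 11.1
```

```bash
python3 - <<'E'
from h import *
s=monitor.sense();p=np.array(s['position']); im=vision.snapshot('side')
c=vision.camera_info('side'); K=np.array([[c['fx'],0,c['cx']],[0,c['fy'],c['cy']],[0,0,1]]);R=np.array(c['R']);t=np.array(c['t'])
f=lambda X: cv2.projectPoints(np.array([X],float),cv2.Rodrigues(R)[0],t,K,np.array([c['k1'],0,0,0]))[0].ravel().round(1)
x0,y0=280,130
print(s['clock'],p,np.round(s['ft_force'],1),'tcp',(f(p)-[x0,y0])*6,'+20',(f(p+[0,0,.02])-[x0,y0])*6)
cv2.imwrite('pics/s5.png',cv2.resize(im[y0:y0+90,x0:x0+130],None,fx=6,fy=6,interpolation=cv2.INTER_CUBIC))
E
```

```text
10.425 [ 0.50748173 -0.07063726 -0.00384836] [-5.4  1.3 22.2] tcp [411.6 462. ] +20 [412.8 428.4]
```

View pics/s5.png

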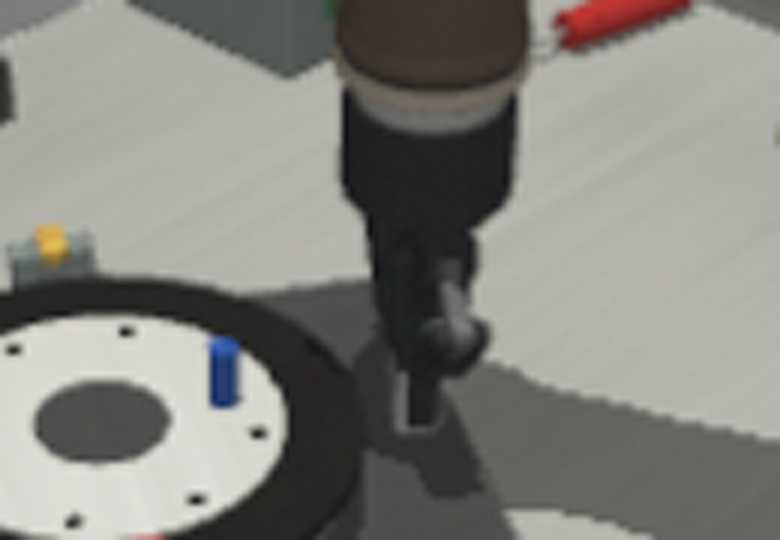

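Request:
send_rows --pt "0 0 -0.8" --pt "0 0 -1" --pt "0 0 -1" --pt "1 -0.7 0" --pt "1 -0.7 0" --pt "0.98 -0.67 0" --pt "0 0 0.5" --pt "0 0 0.52" --pt "0 0 0" --pt "0 0 0" --roll '[0,0,0,0,0,0,0,0,0,0]'

```text
clock: 11.72
position: [0.5027, 0.0373, 0.0491]
eef_rot: [0.876, 0.482, -0.0, -0.0]
ft_force: [0.1, 0.9, 0.2]
gripper_width: 0.0003
grip_force: 0.0
```

```bash
python3 - <<'E'
from h import *
s=monitor.sense();p=np.array(s['position']); q=p[:2]-C; print(p,np.round(1000*np.array([q@[.843,-.537],q@[.537,.843]]),1),np.round(s['ft_force'],1))
t,a,w=ang(); print(t,a)
E
```

```text
[0.50269593 0.03731148 0.04911052] [-44.7 -56.9] [0.1 0.9 0.2]
11.725 3.1728092992643004
```

Request:
send_rows --pt "0 0.3 0" --pt "0 0.65 0" --pt "0 0.65 0" --pt "0 0.5 0" --pt "-0.4 -0.3 -0.8" --pt "-0.5 -0.3 -0.7" --pt "-0.5 0 0" --roll '[0,0,0,0,0,0,0]'

```text
clock: 12.65
position: [0.5196, -0.0223, 0.0957]
eef_rot: [0.876, 0.482, 0.001, 0.001]
ft_force: [0.6, 0.3, -0.3]
gripper_width: -0.0
grip_force: 0.0
```

```bash
python3 - <<'E'
from h import *
s=monitor.sense(); print(s['clock'],np.round(s['position'],4),np.round(s['ft_force'],1))
for i in range(6):
    t,a,w=ang(); print(round(t,3),a)
E
```

```text
12.65 [ 0.5196 -0.0223  0.0957] [ 0.6  0.3 -0.3]
12.65 5.362966039493549
12.7 5.564336683958994
12.75 5.746075654385516
12.8 5.920904871952942
12.85 6.092396777465928
12.9 6.262455783239887
```

The disc is spinning freely at about 3.4 rad/s. I'll lower the finger to hover over the rim and wait for the next turn.

Request:
send_rows --pt "0 0 0.7" --pt "0 0 0.7" --pt "0 0 0.3" --pt "0 0 0.15" --pt "0 0 0" --pt "0 0 0" --roll '[0,0,0,0,0,0]'

```text
clock: 13.7
position: [0.5188, -0.0214, 0.0394]
eef_rot: [0.876, 0.482, 0.0, 0.0]
ft_force: [-0.0, 0.1, 0.2]
gripper_width: -0.0001
grip_force: 0.0
```

```bash
python3 - <<'E'
from h import *
s=monitor.sense(); print(s['clock'],np.round(s['position'],4),np.round(s['ft_force'],1))
for i in range(4):
    t,a,w=ang(); print(round(t,3),a)
E
```

```text
13.7 [ 0.5188 -0.0214  0.0394] [-0.   0.1  0.2]
13.7 None
13.75 None
13.8 2.9606177050594473
13.85 3.0670142984505135
```

Request:
send_rows --pt "0 0 0" --pt "0 0 0" --pt "0 0 0" --pt "0 0 0" --roll '[0,0,0,0]'

```text
clock: 14.4
position: [0.5183, -0.0214, 0.0388]
eef_rot: [0.876, 0.482, -0.0, 0.0]
ft_force: [-0.0, 0.1, -0.8]
gripper_width: -0.0003
grip_force: 0.0
```

```bash
python3 - <<'E'
from h import *
s=monitor.sense(); print(s['clock'],np.round(s['position'],4),np.round(s['ft_force'],1))
for i in range(3):
    t,a,w=ang(); print(round(t,3),a)
print(monitor.sense()['clock'])
E
```

```text
14.4 [ 0.5183 -0.0214  0.0388] [-0.   0.1 -0.8]
14.4 4.780488128636276
14.45 4.926326069471996
14.5 5.0785125523460355
14.55
```

Request:
send_rows --pt "0 0 0" --roll '[0]'

```text
clock: 14.68
position: [0.5183, -0.0214, 0.0388]
eef_rot: [0.876, 0.482, -0.0, 0.0]
ft_force: [-0.1, 0.6, 0.3]
gripper_width: -0.0002
grip_force: 0.0
```

```bash
python3 - <<'E'
from h import *
t,a,w=ang(); s=monitor.sense(); print(t,a,s['clock'],s['position'])
E
```

```text
14.675 5.604681373924512 14.725 [ 0.51826875 -0.0214024   0.03876704]
```

Request:
send_rows --pt "0 0 0.14" --roll '[0]'

```text
clock: 14.85
position: [0.5189, -0.0215, 0.0348]
eef_rot: [0.876, 0.482, 0.001, 0.0]
ft_force: [2.4, -2.1, 3.9]
gripper_width: -0.0
grip_force: 2.3
```

```bash
python3 - <<'E'
from h import *
s=monitor.sense(); print(s['clock'],s['position'],np.round(s['ft_force'],1)); t,a,w=ang(); print(t,a,monitor.sense()['clock'])
E
```

```text
14.85 [ 0.51889327 -0.02147384  0.03483427] [ 2.4 -2.1  3.9]
14.85 6.11010588585872 14.9
```

```bash
python3 - <<'E'
from h import *
for i in range(3):
    s=monitor.sense(); t,a,w=ang(); print(t,a,np.round(s['ft_force'],1),s['position'])
E
```

```text
14.9 6.20571853967245 [ 3.2 -1.7  4.8] [ 0.51932775 -0.02174514  0.03452165]
14.95 6.250857313954785 [ 3.3 -2.4  4.4] [ 0.51965791 -0.0218171   0.03485971]
15.0 6.25695074509178 [ 1.  -0.3  3.7] [ 0.51954298 -0.02174042  0.03501044]
```

It stopped about 1.5° short. Before any drag correction I'll check the mark, pointer and disc centre together in one picture.

```bash
python3 - <<'E'
from h import *
t,a,w=ang(); print(t,a); cv2.imwrite('pics/w6.png',w)
for ch,z in (('r',.06),('y',.071),('b',.075)):
    for c,k in blobs(w,ch,(0,0,640,400)): print(ch,c.round(1),k,topx(c,'wrist',z).round(4))
vi=vision.snapshot('top')
for ch,z in (('r',.06),('y',.074)):
    for c,k in blobs(vi,ch,(225,120,360,250)): print('t',ch,c.round(1),k,topx(c,'top',z).round(4))
E
```

```text
15.05 6.250489265157173
r [555.3  54.9] 2469 [0.6496 0.0075 0.06  ]
y [627.1  43.5] 895 [ 6.7e-01 -4.0e-04  7.1e-02]
b [314.4 184. ] 1494 [0.5389 0.0173 0.075 ]
t r [309.7 156.8] 48 [0.6515 0.0045 0.06  ]
t y [313.1 147.8] 35 [ 0.677  -0.0055  0.074 ]
t y [232.5 189.4] 97 [0.5423 0.2377 0.074 ]
```

View pics/w6.png

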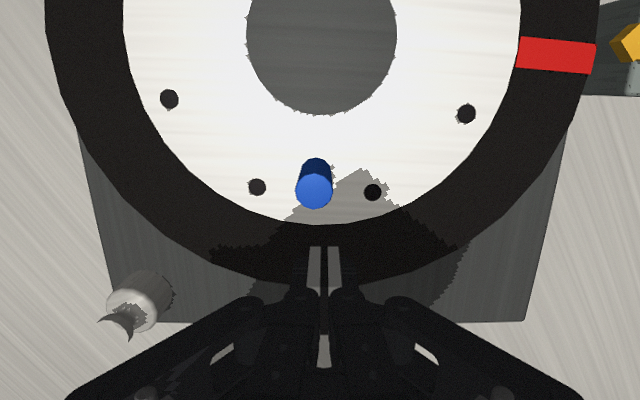

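```bash
python3 - <<'E'
from h import *
T=lambda p,z:topx(p,'wrist',z)[:2]
A,B=T([517,53],.06),T([596,58.5],.06); tip=T([610,42],.071); hub=T([321,36],.06)
e=lambda d:np.degrees(np.arctan2(d[1],d[0])).round(2)
print('mark',A,B,e(B-A),'tip',tip,'hub',hub)
for c in (C,hub,np.array([.571,.0613])): print(e((A+B)/2-c),e(tip-c),np.hypot(*(tip-c)))
w=cv2.imread('pics/w6.png');m=cv2.inRange(cv2.cvtColor(w,cv2.COLOR_BGR2GRAY),150,255);print(np.round(monitor.sense()['ft_force'],1))
E
```

```text
mark [0.63542529 0.01670773] [ 0.6644223  -0.00263954] -33.71 tip [0.66352174 0.00387276] hub [0.57100461 0.06358377]
-34.51 -31.83 0.1088951794081077
-35.62 -32.84 0.11011277472982899
-34.51 -31.83 0.1088951794081077
[0.5 1.7 5. ]
```

Request:
send_rows --pt "0 0.07 0" --pt "0 0.07 0" --pt "0 0 0" --roll '[0,0,0]'

```text
clock: 15.52
position: [0.5222, -0.0235, 0.0347]
eef_rot: [0.876, 0.482, 0.0, 0.0]
ft_force: [1.2, 1.6, 3.8]
gripper_width: -0.0001
grip_force: 2.3
```

```bash
python3 - <<'E'
from h import *
s=monitor.sense();t,a,w=ang(); print(t,a,s['position'],np.round(s['ft_force'],1))
E
```

```text
15.525 0.0062273821124507744 [ 0.52223541 -0.02353411  0.03467708] [1.2 1.6 3.8]
```

Request:
send_rows --pt "0 0 -0.3" --pt "0 0 -0.8" --pt "0 0 -1" --pt "-0.5 0 -1" --pt "-1 0 -0.5" --pt "-0.5 0 0" --pt "0 0 0" --pt "0 0 0" --roll '[0,0,0,0,0,0,0,0]'

```text
clock: 16.58
position: [0.4896, -0.0735, 0.1419]
eef_rot: [0.876, 0.483, -0.0, -0.001]
ft_force: [-0.2, 0.9, 0.6]
gripper_width: -0.0001
grip_force: 0.0
```

```bash
python3 - <<'E'
from h import *
for i in range(2):
    t,a,w=ang(); print(t,a)
cv2.imwrite('pics/w7.png',w); vision.snapshot
for ch,z in (('r',.06),('y',.071)):
    for c,k in blobs(w,ch,(0,0,640,400)): print(ch,c.round(1),k,topx(c,'wrist',z).round(4))
v=vision.snapshot('top')
for ch,z in (('r',.06),('y',.074)):
    for c,k in blobs(v,ch,(225,120,360,250)): print('t',ch,c.round(1),k,topx(c,'top',z).round(4))
s=monitor.sense();print(s['position'],np.round(s['ft_force'],1))
E
```

```text
16.575 6.117065522371905
16.625 6.111774293088942
r [470.2   1.9] 144 [ 0.6488 -0.0095  0.06  ]
r [630.4 359.3] 1169 [ 0.6633 -0.3926  0.06  ]
t r [311.9 158.4] 54 [ 0.6463 -0.0024  0.06  ]
t y [312.8 148. ] 36 [ 0.6763 -0.0048  0.074 ]
t y [232.6 189.4] 96 [0.5425 0.2375 0.074 ]
[ 0.48987327 -0.07333047  0.14206107] [-0.1  0.  -0.2]
```

View pics/w7.png

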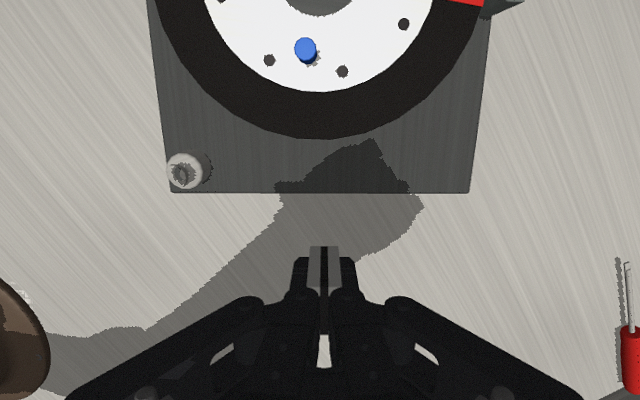

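After lifting, the disc drifts slowly clockwise at about 0.1 rad/s, with the mark now about 8° past. That is still in the allowed zone, so I'll touch the rim again right away.

Request:
send_rows --pt "0.6 -0.2 0.8" --pt "0.8 -0.2 1" --pt "0.6 -0.1 1" --pt "0 0 0.55" --pt "0 0 0.05" --pt "0 0 0.1" --roll '[0,0,0,0,0,0]'

```text
clock: 17.48
position: [0.5096, -0.0165, 0.0382]
eef_rot: [0.876, 0.482, 0.0, 0.0]
ft_force: [1.1, 0.7, -0.1]
gripper_width: -0.0003
grip_force: 0.0
```

```bash
cat >> h.py <<'E'
def rep(n):
    for i in range(n):
        t,a,w=ang(); s=monitor.sense(); f=np.array(s['ft_force']); q=np.array(s['position'])[:2]-C
        print(round(t,3),None if a is None else round(float(np.degrees((a+np.pi)%(2*np.pi)-np.pi)),2),'XYz',np.round(1000*np.array([q@[.843,-.537],q@[.537,.843],s['position'][2]]),1),'fX,fY,fz',np.round([f[:2]@[.843,-.537],f[:2]@[.537,.843],f[2]],1))
E
python3 -c "
from h import *
rep(4)"
```

```text
17.475 -12.04 XYz [-10.  -98.6  38.1] fX,fY,fz [-0.2  0.6 -0.6]
17.525 -12.16 XYz [-10.1 -98.5  38.2] fX,fY,fz [ 0.2  1.  -0.1]
17.575 -12.38 XYz [-10.1 -98.4  38.3] fX,fY,fz [ 0.  -0.2 -0.1]
17.625 -12.64 XYz [-10.2 -98.3  38.3] fX,fY,fz [-0.5  0.3 -1. ]
```

Request:
send_rows --pt "0 0 0.11" --pt "0 0 0" --pt "0 0.1 0" --pt "0 0.18 0" --pt "0 0.2 0" --pt "0 0.18 0" --pt "0 0.07 0" --pt "0 0 0" --pt "0 0 0" --pt "0 0 0" --roll '[0,0,0,0,0,0,0,0,0,0]'

```text
clock: 18.92
position: [0.528, -0.0269, 0.0345]
eef_rot: [0.876, 0.483, 0.0, -0.0]
ft_force: [0.5, 1.5, 4.8]
gripper_width: -0.0005
grip_force: 2.6
```

```bash
python3 -c "
from h import *
rep(4)"
```

```text
18.925 -1.4 XYz [ 11.2 -97.5  34.5] fX,fY,fz [0.5 1.4 4.9]
18.975 -1.4 XYz [ 11.1 -97.5  34.5] fX,fY,fz [-0.6  0.4  4.6]
19.025 -1.4 XYz [ 11.1 -97.5  34.5] fX,fY,fz [0.2 1.4 4.8]
19.075 -1.4 XYz [ 11.2 -97.5  34.5] fX,fY,fz [-0.7  1.1  5.8]
```

Request:
send_rows --pt "0 0.06 0" --pt "0 0.055 0" --pt "0 0 0" --pt "0 0 0" --pt "0 0 0" --pt "0 0 -0.025" --pt "0 0 0" --pt "0 0 0" --pt "0 0 0" --roll '[0,0,0,0,0,0,0,0,0]'

```text
clock: 20.25
position: [0.5306, -0.029, 0.035]
eef_rot: [0.876, 0.482, 0.0, -0.0]
ft_force: [1.6, 2.5, 3.5]
gripper_width: -0.0001
grip_force: 1.8
```

```bash
python3 -c "
from h import *
rep(4)"
```

```text
20.25 0.45 XYz [ 14.4 -97.8  35. ] fX,fY,fz [0.  1.8 4. ]
20.3 0.46 XYz [ 14.5 -97.9  35. ] fX,fY,fz [-0.7  2.8  3.7]
20.35 0.48 XYz [ 14.5 -97.9  35. ] fX,fY,fz [-0.4  3.1  4.3]
20.4 0.49 XYz [ 14.5 -97.9  35. ] fX,fY,fz [-0.3  2.9  3.5]
```

Request:
send_rows --pt "0.016 0 0" --pt "0 0 0" --pt "0 0 -0.02" --pt "0 0 0" --pt "0 0 0" --pt "0 0 0" --roll '[0,0,0,0,0,0]'

```text
clock: 21.2
position: [0.5305, -0.0291, 0.0355]
eef_rot: [0.876, 0.482, -0.0, 0.0]
ft_force: [0.4, 0.7, 2.2]
gripper_width: 0.0001
grip_force: 1.1
```

```bash
python3 -c "
from h import *
rep(4)"
```

```text
21.2 0.53 XYz [ 14.5 -97.9  35.5] fX,fY,fz [0.1 0.5 1.2]
21.25 0.54 XYz [ 14.5 -97.9  35.5] fX,fY,fz [-0.8  0.7  1.3]
21.3 0.54 XYz [ 14.5 -97.9  35.5] fX,fY,fz [-0.1 -1.2  2.7]
21.35 0.54 XYz [ 14.5 -97.9  35.5] fX,fY,fz [ 0.  -0.8  2.3]
```

Request:
send_rows --pt "0 0 -1" --pt "0 0 -0.6" --pt "0 0 0" --roll '[0,0,0]'

```text
clock: 21.78
position: [0.5318, -0.0289, 0.0848]
eef_rot: [0.876, 0.482, 0.001, 0.001]
ft_force: [-0.8, 0.1, 0.5]
gripper_width: 0.0001
grip_force: 0.0
```

```bash
python3 -c "
from h import *
rep(6)"
```

```text
21.775 0.07 XYz [ 14.8 -97.6  83.8] fX,fY,fz [-0.4 -0.5 -0.3]
21.825 0.21 XYz [ 14.4 -97.9  83.2] fX,fY,fz [-0.2 -0.1 -0.3]
21.875 0.31 XYz [ 14.1 -98.   82.9] fX,fY,fz [-0.5 -0.1 -0.8]
21.925 0.4 XYz [ 14.  -98.   82.7] fX,fY,fz [0.6 0.3 0. ]
21.975 0.44 XYz [ 14.  -97.9  82.7] fX,fY,fz [ 0.7 -0.   0. ]
22.025 0.46 XYz [ 14.1 -97.8  82.8] fX,fY,fz [-1.5 -0.1 -0.1]
```

Request:
send_rows --pt "0 0 0" --pt "0 0 0" --pt "0 0 0" --pt "0 0 0" --pt "0 0 0" --pt "0 0 0" --pt "0 0 0" --pt "0 0 0" --roll '[0,0,0,0,0,0,0,0]'

```text
clock: 23.08
position: [0.5308, -0.0288, 0.0836]
eef_rot: [0.876, 0.482, -0.0, 0.0]
ft_force: [0.5, -0.1, -0.0]
gripper_width: 0.0
grip_force: 0.0
```

```bash
python3 - <<'E'
from h import *
rep(2); t,a,w=ang(); cv2.imwrite('pics/w8.png',w)
for ch,z in (('r',.06),('y',.071)):
    for c,k in blobs(w,ch,(0,0,640,400)): print(ch,c.round(1),k,topx(c,'wrist',z).round(4))
v=vision.snapshot('top'); e=lambda d:np.degrees(np.arctan2(d[1],d[0])).round(2)
for ch,z in (('r',.06),('y',.074)):
    for c,k in blobs(v,ch,(225,120,360,180)): p=topx(c,'top',z)[:2];print('t',ch,k,p.round(4),e(p-[.571,.0618]))
E
```

```text
23.075 0.37 XYz [ 14.5 -97.5  83.7] fX,fY,fz [ 0.4  0.6 -0.5]
23.125 0.37 XYz [ 14.5 -97.5  83.6] fX,fY,fz [1.  0.4 0.2]
r [475.2  55.9] 1514 [0.6531 0.0098 0.06  ]
y [539.8  53.3] 1311 [ 0.6786 -0.0051  0.071 ]
t r 29 [0.6595 0.0054] -32.5
t y 32 [ 0.6774 -0.0056] -32.35
```

View pics/w8.png

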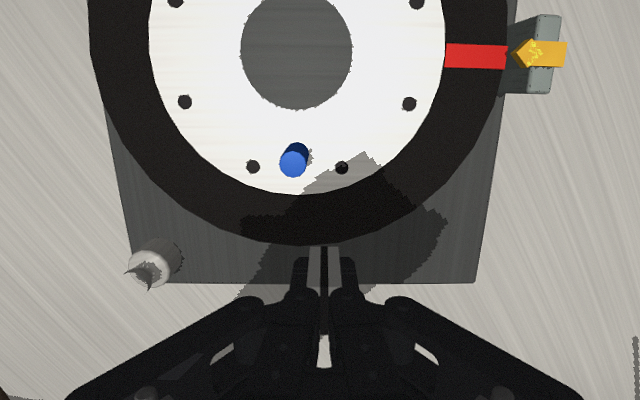

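The mark (475,56) lines up with the pointer tip (515,53) and isn't drifting. I'll raise the finger a little more and hand in.

Request:
send_rows --pt "0 0 -1" --pt "0 0 -1" --pt "0 0 0" --pt "0 0 0" --roll '[0,0,0,0]'

```text
clock: 23.78
position: [0.5304, -0.029, 0.1431]
eef_rot: [0.876, 0.482, -0.0, -0.0]
ft_force: [-0.2, 0.6, -0.1]
gripper_width: -0.0001
grip_force: 0.0
```

```bash
python3 -c "
from h import *
rep(1); print(job.close_job())"
```

```text
23.775 0.36 XYz [ 14.1 -98.  142.8] fX,fY,fz [-0.4 -0.  -0.3]
the job is handed in; nothing more can be done
None
```

Job handed in: the disc spun freely at about 3 rad/s for over 2 s, the rim brake stopped it with the mark a few degrees short of the pointer, and two fingertip drags (it drifted up to about 13° off after the first lift) left the mark within about 0.5° of the pointer, at rest, with the finger clear.

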